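Pin the strap of the drill jig

ROBOT

A 6-joint arm with a two-finger parallel gripper is mounted at the origin on a cart in front of the work surface, level with it; the furniture and walls round the work are solid. World frame = base frame: x ahead of the robot, y to its left, z up, the work surface at z = 0. Lengths are in m, angles in rad, forces in N, time in s.
With the tool pointing down it reaches from about 0.35 to 0.975 m from the base axis. Payload 4.9 kg.
Tool frame: the origin (TCP) lies at the very end of the fingers, on their centre line; the grasp point (between the pads) lies 19 mm behind it; z points along the fingers, y is the line along which they close (so a half turn about z gives the same grasp; the last joint's range is limited). The gripper opens to 85 mm and grips with 20 to 120 N. Pads are 22 mm wide; open, the fingers measure 114 mm over their backs; the gripper's body (76 mm by 85 mm) begins 54 mm behind the grasp point. The pads swing forward as they close: fully open they stand 13 mm farther back than shut.
Start: joints at [-0.119, 0.053, 1.613, -0, 1.476, -0.119], TCP at [0.625, 0, 0.231] pointing down, gripper open.
Joint ranges: [-3.01, 3.01], [-1.01, 2.22], [0.06, 2.58], [-1.02, 4.17], [0.09, 2.62], [-3.14, 3.14]. Speed limits (rad/s): [2.57, 2.57, 3.14, 3.14, 3.14, 3.14].

INTERFACE

Orientations are given as a rotation vector (axis times angle).
In Python, from station import ctrl gives the robot as it stands. The module is installed in compiled form; this text tells all that it offers.
- The arm moves only by the tool jog_arm, never from a script. Its argument "steps" is a list of rows, each an object with "delta_rot": the turn, a rotation vector about the tool's x, y, z in degrees, a list of three; "linear": the shift along the tool's x, y, z in m, a list of three; "grip": the finger opening in m, from 0 to 0.0854. In form: [{"delta_rot": [rx, ry, rz], "linear": [x, y, z], "grip": grip}, ...]. A call has 1 to 10 rows; each row shifts and turns the commanded pose from where the row before left it, along the tool's axes as they then stand; what a row does not reach is not made up. A row lasts 1/10 s, in which the tool goes at most 50 mm and 8.59 degrees, less where a joint would pass 70% of its speed; a pose out of reach is approached as far as the arm can. A call with a gripper value outside its range is refused whole. The fingers move at their own pace and stop on an object; "newtons" is the grip in N (left out, the last holds). Time passes only in rows, so rows that do not move let the fingers close. It gives the time, the measured TCP pose, the force, the opening and the grip force at its end, in the units of the state.
- ctrl.get_obs(): the state, without advancing time (a new reading comes with each control period).
- ctrl.get_image(name): name is "scene" or "side" or "wrist"; returns (picture, depth): 420x560x3 uint8, red, green, blue; 420x560 float32, m along the optical axis (not along the pixel's ray), 0 where there is no reading.
- ctrl.camera_info(name): a dict with "camera_matrix" (3x3 intrinsics, pixels), "R" (3x3) and "t" (3): a world point X has camera coordinates R X + t; the wrist camera has in their place "T_tool_cam" (4x4, takes a point from camera to tool coordinates, whose origin is the TCP and whose axes are the flange's). Camera axes: x right, y down, z forward; pixel columns grow to the right and rows downward; lengths in m; the calibration is good to about 2 mm. A picture is of the moment at which its call begins: read the wrist's pose just before it. camera_info takes no time and is no camera call.
- ctrl.finish_job(): hands the job in; it is judged then, once.
The state is a dict: "t": time; "q": joint angles; "dq": joint speeds; "effort": joint torques, N m; "tool_pos": TCP position; "tool_rot": TCP orientation; "contact_force": force on the tool from outside, world axes, zero at the start; "wrist_torque": the same for the moment, N m; "opening": finger opening in m; "grip_force": force on a finger pad.
Only numpy, scipy, OpenCV 4.12 (cv2) and the standard library are available. Lean on these libraries where they do the work, as an engineer would, in place of code of your own. Each camera call takes 0.05 s, during which the arm holds its last target. There are 200 camera calls.

TASK

The hold-down strap of the drill jig lies swung shut over its piston, with its end in the fork, but nothing locks it. Take the thick lock pin with the big round knob out of the pin rack and put it down through the fork and strap holes until its collar sits fully home on the fork. Leave the two thin pins hanging in the rack.

Things in the scene. Friction and masses are not known exactly. Their poses are not given: they have to be found in the camera images.
- lock_pin: the pin to use: steel, thickest of the three that hang upright in the rack, in any order. Knob 30 mm across, 34 mm tall (grip it from above, any direction); under it a collar 36 mm across, 5 mm thick, then a shank 16 mm across, 66 mm long, its last 14 mm tapered. Origin: centre of the collar's underside; z up the pin (knob 5 to 39 mm above, nose end 66 mm below). About 0.2 kg
- fork_hole (a point): centre of the hole's mouth in the flat top of the jig's steel fork, 98 mm above the bench; z up, y from fork to strap hinge. The fixed jig (grey base 110 x 215 mm, piston under a dark steel strap) has the strap's end between the fork's two 50 mm square ears; holes 23 mm, 48 mm through all, free below. The strap may stand 3 mm aside; the pin still passes. Nothing on the jig is higher
- slim_pin: leave it: thin steel pin with a small knob (16 mm across, 26 mm tall), 9 mm shank, collar 28 mm; origin: centre of the collar's underside, z up. The rack is a fixed dark steel bridge, 70 x 214 mm, top 88 mm above the bench, with three 20 mm holes in a straight row 74 mm apart; the pins hang by their collars, so lift one straight up by over 66 mm to free it
- tee_pin: leave it: thin steel pin with a T handle (10 mm cross bar, 50 mm long, roughly across the row, its top 32 mm above the collar's underside), 9 mm shank, collar 28 mm, in the same rack. Origin: centre of the collar's underside, z up

How it is judged:
At the end, for the whole second after the job is handed in: The lock pin stands in the fork and strap holes, its collar's centre within 10 mm of the fork hole's centre and within 6 mm of the fork's top, upright within 10 degrees, at rest; the two thin pins hang within 30 mm of where they hung at the start (horizontal distance between lock_pin and fork_hole below 0.01 m and z of lock_pin in the frame of fork_hole between -0.006 and 0.006 m and angle between lock_pin's own z axis and vertical below 0.175 rad and linear speed of lock_pin below 0.02 m/s and distance of each of slim_pin, tee_pin from where it was at the start of the episode below 0.03 m); the robot touches nothing.
It fails at once if the slim pin is pulled from the rack or carried off (moved over 50 mm) (distance of slim_pin from where it was at the start of the episode above 0.05 m).
It fails at once if the T-handled pin is pulled from the rack or carried off (moved over 50 mm) (distance of tee_pin from where it was at the start of the episode above 0.05 m).
It also fails if it takes over 48 s, if anything falls off the work surface, if the arm or the gripper's body presses on something with over 40 N, if the wrist force passes 120 N, or if a joint passes its speed limit or range.

## Working session

There is one attempt and no reset: what is moved stays moved. The work goes in short steps, Python scripts to look and compute and a tool call to move; the robot and the scene stay as the last step left them, time stands still between calls to the robot, and variables do not carry over. Pictures are saved under pics/ and viewed, at most 10 in all, crops included, and the job is handed in when it is done.

Besides the shell and the picture viewer there is one more tool, called after ">>>" by a JSON object that holds its "op" and its "data", one argument or row to a line. jog_arm: Moves the arm, as the interface text tells. Its arguments: {"type":"object","properties":{"steps":{"type":"array"},"newtons":{"type":"number"}},"required":["steps"]}

```bash
mkdir -p pics; cat > h.py <<'E'
import numpy as np, cv2
from station import ctrl
from scipy.spatial.transform import Rotation as R
def cloud(name):
    o=ctrl.get_obs(); img,d=ctrl.get_image(name); c=ctrl.camera_info(name); K=np.array(c["camera_matrix"])
    v,u=np.mgrid[:420,:560]
    P=np.stack([(u-K[0,2])/K[0,0]*d,(v-K[1,2])/K[1,1]*d,d],-1)
    if "R" in c: W=(P-np.array(c["t"]))@np.array(c["R"])
    else:
        T=np.array(c["T_tool_cam"]); W=P@T[:3,:3].T+T[:3,3]
        W=W@R.from_rotvec(o["tool_rot"]).as_matrix().T+np.array(o["tool_pos"])
    W[d==0]=np.nan
    return img,W
E
python3 - <<'E'
from h import *
o=ctrl.get_obs(); print(o)
ims=[]
for n in ["scene","side"]:
    img,W=cloud(n); np.savez(n,img=img,W=W); ims.append(img)
    cv2.imwrite(f"pics/{n}.png",img[:,:,::-1])
E
```

```text
{'t': 0.0, 'q': array([-1.18993561e-01,  5.33565406e-02,  1.61428229e+00,  3.80351007e-05,
        1.47603071e+00, -1.18988559e-01]), 'dq': array([ 6.11363265e-04, -5.07364082e-04, -8.24123485e-05,  6.53787761e-05,
       -2.09139641e-03, -1.88384646e-03]), 'effort': array([ 2.70554956e-04, -3.93670499e+01, -3.70175600e+01, -1.62778279e-04,
        6.93513779e-03, -6.06393527e-06]), 'tool_pos': array([6.24374726e-01, 8.98558684e-05, 2.30070226e-01]), 'tool_rot': array([-2.22027970e+00, -2.22026051e+00,  1.96890402e-03]), 'contact_force': array([ 0.17220392,  0.71473739, -0.46878297]), 'wrist_torque': array([ 0.00023364, -0.06791773, -0.02227854]), 'grip_force': 0.0, 'opening': 0.08516138321042653}
```

View pics/scene.png

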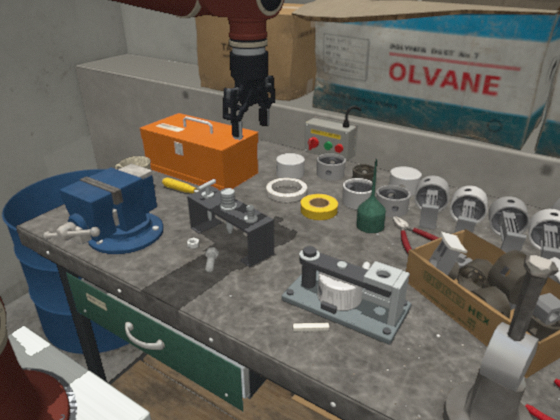

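View pics/side.png

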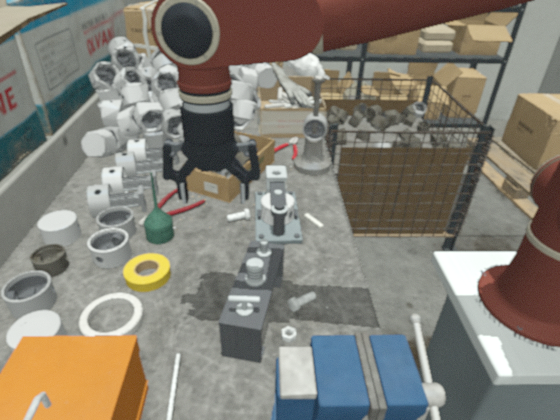

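The scene picture shows the rack around (230,220), with the tee at (205,188), a knob at (228,198) and a third pin at about (250,212). The jig's fork hole is near (388,268). In the side picture the rack is at (255,300) and the jig at (277,205).

```bash
python3 - <<'E'
from h import *
for n,box in [("scene",(160,330,170,430)),("side",(150,370,210,320))]:
    f=np.load(n+".npz"); W=f["W"]; r0,r1,c0,c1=box
    for (a,b) in ([(228,198),(205,188),(250,212),(385,270),(310,255)] if n=="scene" else [(254,268),(244,303),(263,250),(277,172),(278,225)]):
        print(n,(a,b),W[b,a].round(3))
    im=cv2.resize(f["img"][r0:r1,c0:c1],None,fx=3,fy=3,interpolation=cv2.INTER_CUBIC)[:600,:800]
    # top-down points
    m=np.zeros(W.shape[:2],bool); m[r0:r1,c0:c1]=1
    for lo,hi in [(.083,.0895),(.0895,.0955),(.1,.116),(.117,.14)]:
        p=W[m&(W[...,2]>lo)&(W[...,2]<hi)]; print(lo,hi,len(p),p.min(0).round(3),p.max(0).round(3))
    cv2.imwrite(f"pics/{n}_c.png",im[:,:,::-1])
    
# height map top-down
S=np.concatenate([np.load(n+".npz")["W"].reshape(-1,3) for n in("scene","side")])
S=S[(S[:,2]>.07)&(S[:,2]<.15)&(S[:,0]>.3)&(S[:,0]<.9)&(abs(S[:,1])<.5)]
S=S[np.argsort(S[:,2])]
H=np.zeros((500,300),np.uint8)
import numpy as np
H=np.zeros((600,800),np.uint8)
H[((.9-S[:,0])*1000).astype(int).clip(0,599),((.4-S[:,1])*1000).astype(int).clip(0,799)]=((S[:,2]-.07)/.08*205+50)
cv2.imwrite("pics/top.png",cv2.applyColorMap(H,cv2.COLORMAP_JET))
E
```

```text
scene (228, 198) [0.548 0.011 0.115]
scene (205, 188) [0.595 0.119 0.088]
scene (250, 212) [ 0.536 -0.056  0.108]
scene (385, 270) [ 0.522 -0.354  0.094]
scene (310, 255) [ 0.498 -0.219  0.087]
0.083 0.0895 1618 [ 0.483 -0.393  0.083] [0.791 0.231 0.089]
0.0895 0.0955 531 [ 0.483 -0.393  0.09 ] [0.787 0.207 0.095]
0.1 0.116 220 [ 0.531 -0.221  0.1  ] [0.788 0.098 0.116]
0.117 0.14 215 [ 0.533 -0.221  0.117] [0.788 0.095 0.139]
side (254, 268) [0.562 0.036 0.128]
side (244, 303) [0.577 0.098 0.11 ]
side (263, 250) [ 0.546 -0.043  0.102]
side (277, 172) [ 0.511 -0.368  0.091]
side (278, 225) [ 0.512 -0.199  0.045]
0.083 0.0895 2545 [ 0.489 -0.37   0.083] [0.617 0.134 0.089]
0.0895 0.0955 543 [ 0.489 -0.387  0.09 ] [0.616 0.132 0.095]
0.1 0.116 240 [ 0.507 -0.325  0.1  ] [0.601 0.1   0.116]
0.117 0.14 431 [ 0.48  -0.056  0.117] [0.601 0.234 0.139]
```

View pics/top.png

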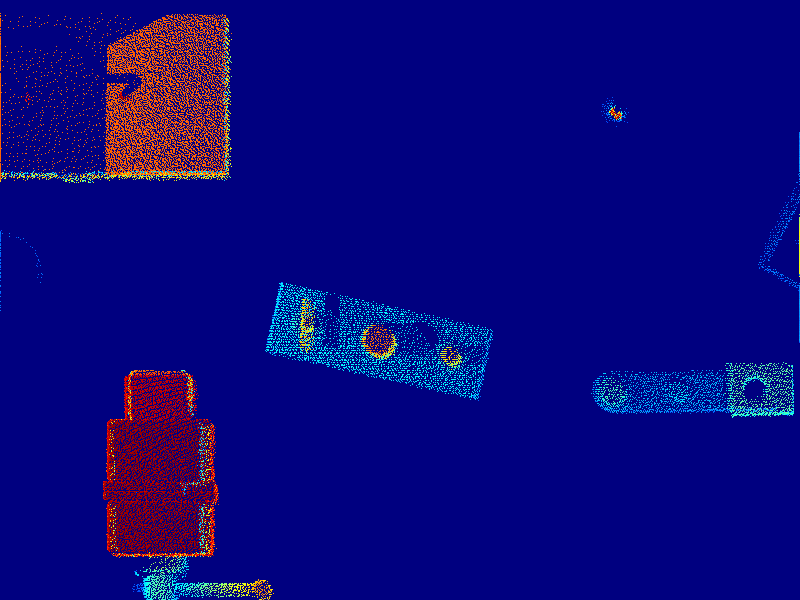

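View pics/scene_c.png

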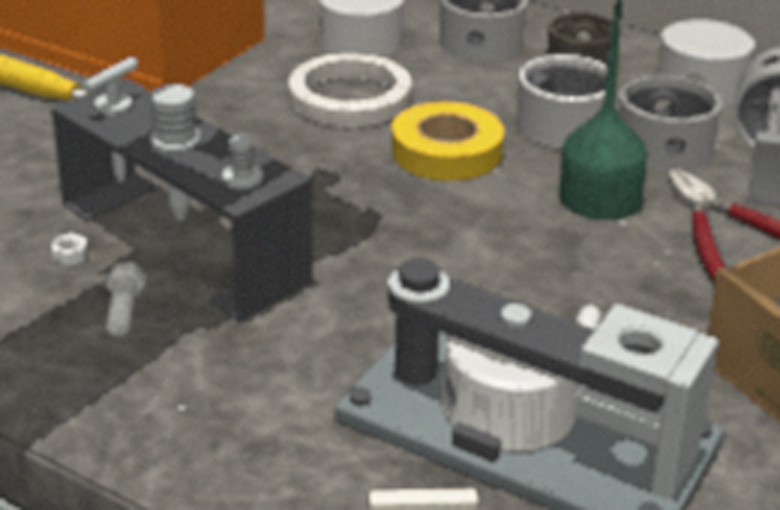

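The top view shows the big knob at px (379,341), the slim pin at (452,357), the tee at (307,322) and the fork hole at (753,391). I'll fit these precisely.

```bash
cat >> h.py <<'E'
from scipy.optimize import least_squares
def circ(p,r,c0):
    s=least_squares(lambda c:np.hypot(*(p-c).T)-r,c0,loss="soft_l1",f_scale=.001); return s.x
def fits(W,knob=(.559,.021),hole=(.509,-.353)):
    W=W.reshape(-1,3); W=W[~np.isnan(W[:,0])]
    k=W[np.hypot(W[:,0]-knob[0],W[:,1]-knob[1])<.03]
    if len(k):
        top=np.percentile(k[:,2],98); t=k[k[:,2]>top-.004]
        lo,hi=t[:,:2].min(0),t[:,:2].max(0); side=k[(k[:,2]>.097)&(k[:,2]<.122)]
        print("knob top",top,"mean",t.mean(0).round(4),"bbox c",((lo+hi)/2).round(4),hi-lo)
        if len(side)>20: print(" side fit",circ(side[:,:2],.015,knob).round(4),len(side))
        rk=W[(np.hypot(W[:,0]-knob[0],W[:,1]-knob[1])>.022)&(np.hypot(W[:,0]-knob[0],W[:,1]-knob[1])<.035)&(W[:,2]>.075)]; print(" rack z",np.median(rk[:,2]))
    f=W[(np.hypot(W[:,0]-hole[0],W[:,1]-hole[1])<.04)&(W[:,2]>.085)&(W[:,2]<.105)]
    if len(f)>50:
        z=np.median(f[:,2]); f=f[abs(f[:,2]-z)<.003]
        # largest empty circle near hole
        from scipy.spatial import cKDTree
        T=cKDTree(f[:,:2]); g=np.mgrid[-.01:.01:41j,-.01:.01:41j].reshape(2,-1).T+hole
        d=T.query(g)[0]; b=d>d.max()-.0007; print("fork z",z,"hole c",g[b].mean(0).round(4),"r",d.max())
        rc=cv2.minAreaRect((f[:,:2]*1000).astype(np.float32)); print(" rect",rc)
E
python3 - <<'E'
from h import *
for n in("scene","side"): print(n); fits(np.load(n+".npz")["W"])
E
```

```text
scene
knob top 0.34693646908699766 mean [0.5725 0.0053 0.3636] bbox c [0.5711 0.0031] [0.03409185 0.02281363]
 side fit [0.5584 0.0205] 146
 rack z 0.3255980319121554
fork z 0.09631017434625498 hole c [ 0.5088 -0.3565] r 0.010403422967789918
 rect ((510.2941589355469, -361.1961669921875), (62.00775909423828, 53.21443557739258), 89.92118072509766)
side
knob top 0.3467039218189181 mean [0.568  0.0049 0.3458] bbox c [0.5728 0.004 ] [0.02920915 0.02293361]
 side fit [0.5607 0.021 ] 173
 rack z 0.2997681559720259
fork z 0.09715421501680022 hole c [ 0.5123 -0.3536] r 0.011375136601056447
 rect ((512.376708984375, -357.8111572265625), (64.28125, 48.71613693237305), 89.68806457519531)
```

>>> {"op": "jog_arm", "data": {
  "steps": [
    {"delta_rot": [0,0,7],"linear": [0.01,-0.03,0],"grip": 0.0854},
    {"delta_rot": [0,0,6.6],"linear": [0.015,-0.035,0],"grip": 0.0854},
    {"delta_rot": [0,0,0],"linear": [0,0,0],"grip": 0.0854},
    {"delta_rot": [0,0,0],"linear": [0,0,0],"grip": 0.0854}
  ]
}}

```text
t: 0.5
tool_pos: [0.5616, 0.0294, 0.231]
tool_rot: [2.467, 1.945, -0.0]
contact_force: [-0.1, -0.1, -0.1]
opening: 0.0854
grip_force: 0.0
```

```bash
python3 - <<'E'
from h import *
o=ctrl.get_obs(); print(o["tool_pos"],o["contact_force"]); print(R.from_rotvec(o["tool_rot"]).as_matrix().round(3))
img,W=cloud("wrist"); fits(W); cv2.imwrite("pics/w1.png",img[:,:,::-1])
E
```

```text
[0.56163033 0.02940145 0.23098602] [-0.07713242 -0.06011682 -0.09310018]
[[ 0.234  0.972 -0.   ]
 [ 0.972 -0.234 -0.   ]
 [-0.     0.    -1.   ]]
knob top 0.32054201535371 mean [0.5643 0.0402 0.3187] bbox c [0.5646 0.0432] [0.03282982 0.01477922]
 side fit [0.5604 0.0201] 238
 rack z 0.3146448716789495
```

View pics/w1.png

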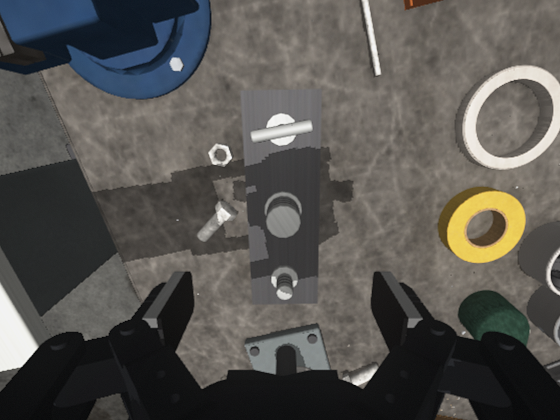

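The wrist view shows the tee (282,130), the big knob (283,215) and the slim pin (284,285) in a rack aligned with the tool's x axis. Knob estimate is (0.560, 0.0205), so I'll descend and grip.

>>> {"op": "jog_arm", "data": {
  "steps": [
    {"delta_rot": [0,0,0],"linear": [-0.009,0.0005,0.03],"grip": 0.0854},
    {"delta_rot": [0,0,0],"linear": [0,0,0.045],"grip": 0.0854},
    {"delta_rot": [0,0,0],"linear": [0,0,0.035],"grip": 0.0854},
    {"delta_rot": [0,0,0],"linear": [0,0,0.022],"grip": 0.0854},
    {"delta_rot": [0,0,0],"linear": [0,0,0],"grip": 0.0854},
    {"delta_rot": [0,0,0],"linear": [0,0,0],"grip": 0.0854}
  ]
}}

```text
t: 1.15
tool_pos: [0.5613, 0.0199, 0.0997]
tool_rot: [2.469, 1.943, 0.0]
contact_force: [-0.3, 0.2, 0.5]
opening: 0.0853
grip_force: 0.0
```

>>> {"op": "jog_arm", "data": {
  "steps": [
    {"delta_rot": [0,0,0],"linear": [0,0,0],"grip": 0.02},
    {"delta_rot": [0,0,0],"linear": [0,0,0],"grip": 0.02},
    {"delta_rot": [0,0,0],"linear": [0,0,0],"grip": 0.02},
    {"delta_rot": [0,0,0],"linear": [0,0,0],"grip": 0.02},
    {"delta_rot": [0,0,0],"linear": [0,0,0],"grip": 0.02},
    {"delta_rot": [0,0,0],"linear": [0,0,0],"grip": 0.02},
    {"delta_rot": [0,0,0],"linear": [0,0,0],"grip": 0.02},
    {"delta_rot": [0,0,0],"linear": [0,0,0],"grip": 0.02}
  ],
  "newtons": 60
}}

```text
t: 1.95
tool_pos: [0.5612, 0.0203, 0.1006]
tool_rot: [2.468, 1.942, 0.002]
contact_force: [-0.9, 0.0, 5.7]
opening: 0.0285
grip_force: 59.8
```

>>> {"op": "jog_arm", "data": {
  "steps": [
    {"delta_rot": [0,0,0],"linear": [0,0,-0.005],"grip": 0.02},
    {"delta_rot": [0,0,0],"linear": [0,0,-0.015],"grip": 0.02},
    {"delta_rot": [0,0,0],"linear": [0,0,-0.025],"grip": 0.02},
    {"delta_rot": [0,0,0],"linear": [0,0,-0.03],"grip": 0.02},
    {"delta_rot": [0,0,0],"linear": [0,0,-0.03],"grip": 0.02},
    {"delta_rot": [0,0,0],"linear": [0,0,-0.015],"grip": 0.02},
    {"delta_rot": [0,0,0],"linear": [0,0,0],"grip": 0.02},
    {"delta_rot": [0,0,0],"linear": [0,0,0],"grip": 0.02}
  ]
}}

```text
t: 2.75
tool_pos: [0.5599, 0.0203, 0.2183]
tool_rot: [-2.468, -1.942, 0.002]
contact_force: [0.5, -1.1, -2.3]
opening: 0.0283
grip_force: 59.9
```

```bash
python3 - <<'E'
from h import *
o=ctrl.get_obs(); print(o["tool_pos"],o["contact_force"],o["opening"])
out=[]
for n in("scene","side"):
    img,W=cloud(n); np.savez(n+"2",img=img,W=W)
    w=W.reshape(-1,3); c=np.array(o["tool_pos"])[:2]
    b=w[(np.hypot(w[:,0]-c[0],w[:,1]-c[1])<.03)]
    for lo,hi,r in [(.135,.145,None),(.155,.17,.008),(.17,.185,.008),(.185,.20,.008)]:
        p=b[(b[:,2]>lo)&(b[:,2]<hi)]
        if r and len(p)>8: print(n,lo,hi,len(p),circ(p[:,:2],r,c).round(4))
    for lo in np.arange(.13,.23,.006):
        p=b[(b[:,2]>lo)&(b[:,2]<lo+.006)]; print(round(lo,3),len(p), np.ptp(p[:,:2],0).round(3) if len(p) else "")
    c=ctrl.camera_info(n); q=np.array(c["camera_matrix"])@(np.array(c["R"])@np.array(o["tool_pos"])+np.array(c["t"])); u,v=(q[:2]/q[2]).astype(int)
    out.append(cv2.resize(img[v-55:v+85,u-65:u+65],None,fx=3,fy=3,interpolation=cv2.INTER_CUBIC))
cv2.imwrite("pics/lift.png",np.hstack(out)[:,:,::-1])
E
```

```text
[0.55988543 0.02031982 0.21827608] [ 0.50264685 -1.09773202 -2.30234866] 0.028313965396648887
scene 0.155 0.17 52 [0.558  0.0201]
scene 0.17 0.185 50 [0.5583 0.0202]
scene 0.185 0.2 53 [0.5585 0.0202]
0.13 0 
0.136 4 [0.002 0.007]
0.142 10 [0.006 0.008]
0.148 15 [0.011 0.009]
0.154 20 [0.013 0.014]
0.16 18 [0.013 0.013]
0.166 25 [0.015 0.012]
0.172 18 [0.011 0.011]
0.178 18 [0.01  0.016]
0.184 22 [0.01  0.014]
0.19 22 [0.011 0.013]
0.196 15 [0.012 0.014]
0.202 22 [0.025 0.026]
0.208 58 [0.028 0.035]
0.214 41 [0.036 0.029]
0.22 58 [0.043 0.029]
0.226 76 [0.053 0.027]
side 0.155 0.17 61 [0.5596 0.021 ]
side 0.17 0.185 62 [0.5597 0.021 ]
side 0.185 0.2 54 [0.56  0.021]
0.13 0 
0.136 3 [0.007 0.002]
0.142 11 [0.01  0.004]
0.148 16 [0.014 0.006]
0.154 23 [0.014 0.005]
0.16 23 [0.014 0.005]
0.166 24 [0.014 0.007]
0.172 29 [0.013 0.006]
0.178 24 [0.013 0.006]
0.184 25 [0.013 0.006]
0.19 27 [0.015 0.008]
0.196 5 [0.006 0.003]
0.202 26 [0.034 0.015]
0.208 100 [0.034 0.025]
0.214 50 [0.039 0.015]
0.22 85 [0.048 0.017]
0.226 103 [0.054 0.018]
```

View pics/lift.png

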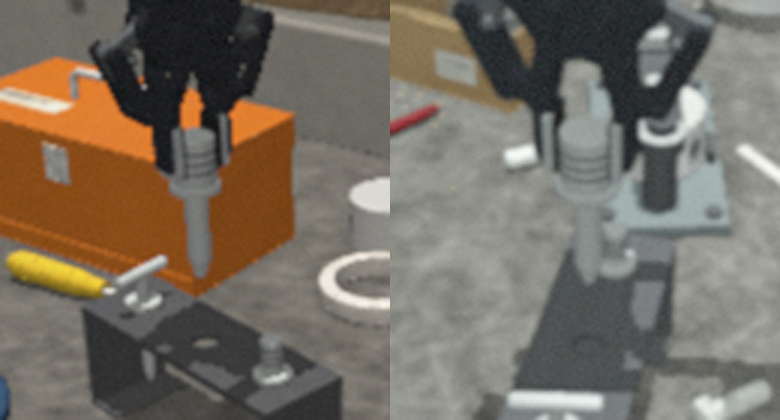

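The pin is held upright with its nose at about z=0.137. I'll go past the fork so the wrist camera can see the hole.

>>> {"op": "jog_arm", "data": {
  "steps": [
    {"delta_rot": [0,0,0],"linear": [-0.025,0.003,-0.01],"grip": 0.02},
    {"delta_rot": [0,0,0],"linear": [-0.04,0.005,0],"grip": 0.02},
    {"delta_rot": [0,0,0],"linear": [-0.045,0.0055,0],"grip": 0.02},
    {"delta_rot": [0,0,0],"linear": [-0.045,0.0055,0],"grip": 0.02},
    {"delta_rot": [0,0,0],"linear": [-0.045,0.0055,0],"grip": 0.02},
    {"delta_rot": [0,0,0],"linear": [-0.045,0.0055,0],"grip": 0.02},
    {"delta_rot": [0,0,0],"linear": [-0.045,0.0055,0],"grip": 0.02},
    {"delta_rot": [0,0,0],"linear": [-0.045,0.0055,0],"grip": 0.02},
    {"delta_rot": [0,0,0],"linear": [-0.045,0.0055,0],"grip": 0.02},
    {"delta_rot": [0,0,0],"linear": [-0.04,0.0055,0],"grip": 0.02}
  ]
}}

```text
t: 3.85
tool_pos: [0.5108, -0.4017, 0.2267]
tool_rot: [-2.467, -1.939, 0.001]
contact_force: [0.6, -0.0, -1.7]
opening: 0.0281
grip_force: 59.9
```

>>> {"op": "jog_arm", "data": {
  "steps": [
    {"delta_rot": [0,0,0],"linear": [-0.02,0.002,0],"grip": 0.02},
    {"delta_rot": [0,0,0],"linear": [0,0,0],"grip": 0.02},
    {"delta_rot": [0,0,0],"linear": [0,0,0],"grip": 0.02},
    {"delta_rot": [0,0,0],"linear": [0,0,0],"grip": 0.02}
  ]
}}

```text
t: 4.25
tool_pos: [0.5097, -0.4186, 0.2285]
tool_rot: [-2.466, -1.943, -0.0]
contact_force: [-0.1, 0.3, -2.5]
opening: 0.0284
grip_force: 59.9
```

```bash
python3 - <<'E'
from h import *
o=ctrl.get_obs(); print(o["tool_pos"],o["contact_force"],o["opening"])
img,W=cloud("wrist"); np.savez("w2",img=img,W=W,p=o["tool_pos"],r=o["tool_rot"]); fits(W); cv2.imwrite("pics/w2.png",img[:,:,::-1])
E
```

```text
[ 0.50965886 -0.41857361  0.22846631] [-0.11814298  0.28937999 -2.49291988] 0.028397760662340763
fork z 0.09949982476112229 hole c [ 0.5126 -0.3555] r 0.011301102757964506
 rect ((512.693359375, -361.6728515625), (50.063255310058594, 62.324119567871094), 1.392513632774353)
```

View pics/w2.png

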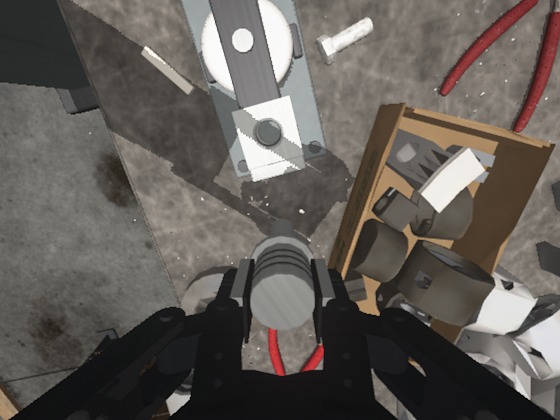

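The wrist view shows the fork hole at about (268,132) and the held knob at (282,290). I'll fit both in the same camera.

```bash
python3 - <<'E'
from h import *
f=np.load("w2.npz"); img=f["img"]; W=f["W"]; Rt=R.from_rotvec(f["r"]).as_matrix()
g=cv2.cvtColor(img,cv2.COLOR_RGB2GRAY); s=6; r0,c0=92,225
G=cv2.GaussianBlur(cv2.resize(g[r0:182,c0:310],None,fx=s,fy=s,interpolation=cv2.INTER_CUBIC),(9,9),0)
c=ctrl.camera_info("wrist"); K=np.array(c["camera_matrix"]); T=np.array(c["T_tool_cam"])
def ray(u,v,z):
    d=Rt@T[:3,:3]@np.array([(u-K[0,2])/K[0,0],(v-K[1,2])/K[1,1],1]); o=Rt@T[:3,3]+f["p"]; return o+d*(z-o[2])/d[2]
vis=cv2.cvtColor(G,cv2.COLOR_GRAY2BGR)
h=cv2.HoughCircles(G,cv2.HOUGH_GRADIENT,1,40,param1=80,param2=20,minRadius=50,maxRadius=110)
for x,y,r in (h[0][:4] if h is not None else []):
    u,v=(x+.5)/s-.5+c0,(y+.5)/s-.5+r0; e=ray(u+r/s,v,.0985)-ray(u,v,.0985)
    print("hough",u,v,ray(u,v,.0985).round(4),"R",np.linalg.norm(e).round(4)); cv2.circle(vis,(int(x),int(y)),int(r),(0,0,255),1)
# knob in tool frame
P=(W.reshape(-1,3)-f["p"])@Rt
k=P[(abs(P[:,0])<.03)&(abs(P[:,1])<.016)&(P[:,2]<.02)&(P[:,2]>-.06)]
for lo in np.arange(-.04,.016,.005):
    p=k[(k[:,2]>lo)&(k[:,2]<lo+.005)]; print(lo.round(3),len(p),p.min(0).round(4) if len(p) else"",p.max(0).round(4) if len(p) else "")
t=k[k[:,2]<np.percentile(k[:,2],2)+.004]; print("top",t.mean(0).round(4),((t.min(0)+t.max(0))/2).round(4),np.ptp(t,0).round(4))
sd=k[(k[:,2]>-.015)&(k[:,2]<.005)]; print("side",circ(sd[:,:2],.015,(0,0)).round(4))
cv2.imwrite("pics/hole.png",vis)
E
```

```text
hough 268.33334 131.66667 [ 0.513  -0.3539  0.0985] R 0.0106
-0.04 543 [-0.0114 -0.016  -0.04  ] [ 0.0118  0.016  -0.0351]
-0.035 198 [-0.0111 -0.0159 -0.035 ] [ 0.0115  0.0159 -0.03  ]
-0.03 3250 [-0.014  -0.0159 -0.03  ] [ 0.0154  0.016  -0.025 ]
-0.025 423 [-0.0113 -0.0159 -0.025 ] [ 0.0156  0.0159 -0.02  ]
-0.02 345 [ 0.0047 -0.0159 -0.02  ] [ 0.0161  0.0159 -0.015 ]
-0.015 363 [ 0.0049 -0.0159 -0.015 ] [ 0.016   0.0159 -0.01  ]
-0.01 313 [ 0.0048 -0.0158 -0.01  ] [ 0.0158  0.016  -0.005 ]
-0.005 158 [ 0.0057 -0.014  -0.005 ] [ 0.0157  0.0144 -0.    ]
-0.0 181 [ 0.0036 -0.0149  0.    ] [0.0159 0.0149 0.005 ]
0.005 616 [ 0.0011 -0.0157  0.005 ] [0.0183 0.016  0.01  ]
0.01 14 [ 0.0117 -0.013   0.0101] [0.0181 0.0119 0.0113]
0.015 0  
top [ 0.0107 -0.0014 -0.0554] [ 0.0008 -0.     -0.0542] [0.0251 0.032  0.0115]
side [0.0001 0.0001]
```

View pics/hole.png

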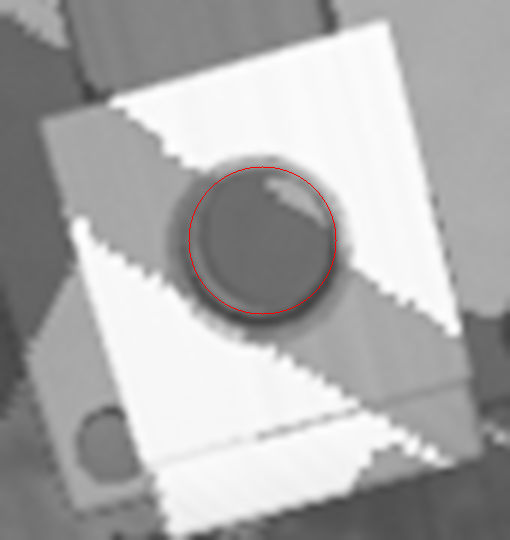

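Hole ≈ (0.5125, −0.3543) and the pin is centred in the tool. I'll move over it and start the insertion.

>>> {"op": "jog_arm", "data": {
  "steps": [
    {"delta_rot": [0,0,0],"linear": [0.02,-0.004,0],"grip": 0.02},
    {"delta_rot": [0,0,0],"linear": [0.025,-0.005,0],"grip": 0.02},
    {"delta_rot": [0,0,0],"linear": [0.0182,-0.0033,0.01],"grip": 0.02},
    {"delta_rot": [0,0,0],"linear": [0,0,0.02],"grip": 0.02},
    {"delta_rot": [0,0,0],"linear": [0,0,0.015],"grip": 0.02},
    {"delta_rot": [0,0,0],"linear": [0,0,0],"grip": 0.02},
    {"delta_rot": [0,0,0],"linear": [0,0,0],"grip": 0.02},
    {"delta_rot": [0,0,0],"linear": [0,0,0],"grip": 0.02}
  ]
}}

```text
t: 5.1
tool_pos: [0.5129, -0.3563, 0.1855]
tool_rot: [2.468, 1.941, 0.0]
contact_force: [-0.1, 0.2, -1.8]
opening: 0.0279
grip_force: 59.9
```

```bash
python3 - <<'E'
from h import *
o=ctrl.get_obs(); print(o["tool_pos"],o["contact_force"])
out=[]
for n in("scene","side"):
    img,W=cloud(n); c=ctrl.camera_info(n)
    w=W.reshape(-1,3); cc=np.array(o["tool_pos"])[:2]; b=w[(np.hypot(w[:,0]-cc[0],w[:,1]-cc[1])<.02)&(w[:,2]>.122)&(w[:,2]<.165)]
    print(n,len(b),circ(b[:,:2],.008,cc).round(4) if len(b)>8 else "")
    q=np.array(c["camera_matrix"])@(np.array(c["R"])@np.array([*o["tool_pos"][:2],.12])+np.array(c["t"])); u,v=(q[:2]/q[2]).astype(int)
    out.append(cv2.resize(img[v-60:v+60,u-50:u+50],None,fx=4,fy=4,interpolation=cv2.INTER_CUBIC))
cv2.imwrite("pics/above.png",np.hstack(out)[:,:,::-1])
E
```

```text
[ 0.51285796 -0.35633119  0.18549857] [-0.07028481  0.22346456 -1.77340184]
scene 210 [ 0.5114 -0.3565]
side 91 [ 0.5137 -0.3559]
```

View pics/above.png

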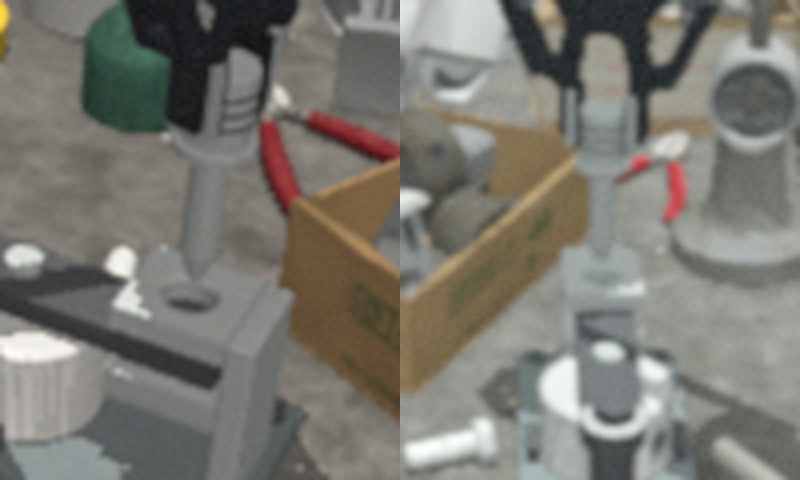

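The pin is a few mm above the hole and nearly aligned in both views. After a small trim I'll insert.

>>> {"op": "jog_arm", "data": {
  "steps": [
    {"delta_rot": [0,0,0],"linear": [0.0013,-0.0011,0.005],"grip": 0.02},
    {"delta_rot": [0,0,0],"linear": [0,0,0.007],"grip": 0.02},
    {"delta_rot": [0,0,0],"linear": [0,0,0.007],"grip": 0.02},
    {"delta_rot": [0,0,0],"linear": [0,0,0.006],"grip": 0.02},
    {"delta_rot": [0,0,0],"linear": [0,0,0],"grip": 0.02}
  ]
}}

```text
t: 5.7
tool_pos: [0.5108, -0.3535, 0.1573]
tool_rot: [-2.466, -1.941, 0.001]
contact_force: [-0.4, 0.3, -2.7]
opening: 0.0283
grip_force: 59.9
```

>>> {"op": "jog_arm", "data": {
  "steps": [
    {"delta_rot": [0,0,0],"linear": [0,0,0.006],"grip": 0.02},
    {"delta_rot": [0,0,0],"linear": [0,0,0.006],"grip": 0.02},
    {"delta_rot": [0,0,0],"linear": [0,0,0.006],"grip": 0.02},
    {"delta_rot": [0,0,0],"linear": [0,0,0.006],"grip": 0.02},
    {"delta_rot": [0,0,0],"linear": [0,0,0],"grip": 0.02}
  ]
}}

```text
t: 6.2
tool_pos: [0.511, -0.3537, 0.1337]
tool_rot: [-2.467, -1.941, 0.001]
contact_force: [-0.8, -0.3, -3.0]
opening: 0.0282
grip_force: 59.9
```

>>> {"op": "jog_arm", "data": {
  "steps": [
    {"delta_rot": [0,0,0],"linear": [0,0,0.006],"grip": 0.02},
    {"delta_rot": [0,0,0],"linear": [0,0,0.006],"grip": 0.02},
    {"delta_rot": [0,0,0],"linear": [0,0,0.005],"grip": 0.02},
    {"delta_rot": [0,0,0],"linear": [0,0,0.003],"grip": 0.02},
    {"delta_rot": [0,0,0],"linear": [0,0,0],"grip": 0.02},
    {"delta_rot": [0,0,0],"linear": [0,0,0],"grip": 0.02}
  ]
}}

```text
t: 6.8
tool_pos: [0.5117, -0.3543, 0.1153]
tool_rot: [2.469, 1.943, 0.0]
contact_force: [-0.1, 0.1, -2.5]
opening: 0.0283
grip_force: 59.9
```

>>> {"op": "jog_arm", "data": {
  "steps": [
    {"delta_rot": [0,0,0],"linear": [0,0,0.001],"grip": 0.02},
    {"delta_rot": [0,0,0],"linear": [0,0,0.001],"grip": 0.02},
    {"delta_rot": [0,0,0],"linear": [0,0,0.001],"grip": 0.02},
    {"delta_rot": [0,0,0],"linear": [0,0,0],"grip": 0.02},
    {"delta_rot": [0,0,0],"linear": [0,0,0],"grip": 0.02}
  ]
}}

```text
t: 7.3
tool_pos: [0.5116, -0.3542, 0.1123]
tool_rot: [-2.469, -1.943, 0.0]
contact_force: [0.3, 0.2, -1.9]
opening: 0.0285
grip_force: 59.9
```

No contact yet, with about 1–2 mm left. I'll release it to drop home and then retreat upward.

>>> {"op": "jog_arm", "data": {
  "steps": [
    {"delta_rot": [0,0,0],"linear": [0,0,0],"grip": 0.0854},
    {"delta_rot": [0,0,0],"linear": [0,0,0],"grip": 0.0854},
    {"delta_rot": [0,0,0],"linear": [0,0,0],"grip": 0.0854},
    {"delta_rot": [0,0,0],"linear": [0,0,0],"grip": 0.0854},
    {"delta_rot": [0,0,0],"linear": [0,0,0],"grip": 0.0854},
    {"delta_rot": [0,0,0],"linear": [0,0,0],"grip": 0.0854}
  ]
}}

```text
t: 7.9
tool_pos: [0.5116, -0.3542, 0.1124]
tool_rot: [2.469, 1.943, 0.0]
contact_force: [0.5, -0.6, -0.6]
opening: 0.0852
grip_force: 0.0
```

>>> {"op": "jog_arm", "data": {
  "steps": [
    {"delta_rot": [0,0,0],"linear": [0,0,-0.01],"grip": 0.0854},
    {"delta_rot": [0,0,0],"linear": [0,0,-0.03],"grip": 0.0854},
    {"delta_rot": [0,0,0],"linear": [0,0,-0.04],"grip": 0.0854},
    {"delta_rot": [0,0,0],"linear": [0,0,-0.04],"grip": 0.0854},
    {"delta_rot": [0,0,0],"linear": [0,0,0],"grip": 0.0854},
    {"delta_rot": [0,0,0],"linear": [0,0,0],"grip": 0.0854}
  ]
}}

```text
t: 8.5
tool_pos: [0.5123, -0.3548, 0.2349]
tool_rot: [2.466, 1.94, 0.001]
contact_force: [-0.2, -0.2, -0.8]
opening: 0.0851
grip_force: 0.0
```

```bash
python3 - <<'E'
from h import *
o=ctrl.get_obs(); print(o["tool_pos"],o["contact_force"],o["opening"])
out=[]
for n in("scene","side"):
    img,W=cloud(n); c=ctrl.camera_info(n); w=W.reshape(-1,3)
    b=w[(np.hypot(w[:,0]-.5115,w[:,1]+.354)<.022)&(w[:,2]<.16)]
    s=b[(b[:,2]>.108)&(b[:,2]<.13)]; print(n,"top z",np.nanpercentile(b[:,2],99).round(4),"axis",circ(s[:,:2],.015,(.5115,-.354)).round(4))
    q=np.array(c["camera_matrix"])@(np.array(c["R"])@np.array([.51,-.354,.11])+np.array(c["t"])); u,v=(q[:2]/q[2]).astype(int)
    out.append(cv2.resize(img[v-60:v+60,u-50:u+50],None,fx=4,fy=4,interpolation=cv2.INTER_CUBIC))
cv2.imwrite("pics/end.png",np.hstack(out)[:,:,::-1])
E
```

```text
[ 0.51230983 -0.35483886  0.23487428] [-0.1677566  -0.2272824  -0.84484255] 0.08506146270350712
scene top z 0.1371 axis [ 0.5104 -0.3543]
side top z 0.138 axis [ 0.5124 -0.3538]
```

View pics/end.png

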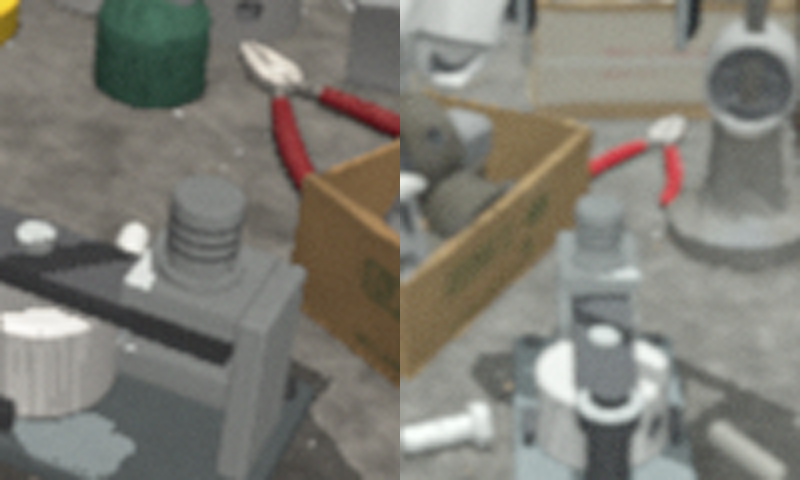

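The collar sits flat on the fork and the pin is upright, with its top at 0.137 as expected. The gripper is clear.

```bash
python3 -c "
from station import ctrl; print(ctrl.finish_job())"
```

```text
the job is handed in; nothing more can be done
None
```

The lock pin stands upright in the fork and strap holes with its collar home on the fork, the two thin pins were left in the rack, and I handed the job in at about 8.6 s; no verdict came back.

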